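Slide a test coupon under the welding jig's spring clip

TASK

Load the flat steel test coupon into the welding jig: hold the thumb plate of the spring clip down with one fingertip, and with the other fingertip push the coupon along its channel, under the raised nose, until it is fully home against the end stop. Keep the clip held down until the coupon is home, then let it spring back onto the coupon and take the hand clear. Only press and push: do not pick up or tip the coupon, and leave the things lying around alone.

Things in the scene. Friction and masses are not known exactly. Their poses are not given: they have to be found in the camera images.
- jig: Grey welding jig fixed to the bench, plate 200 x 150 x 8 mm, with a raised steel bed, top 18 mm above the bench. Origin on the bench, on the channel's centre line; x: along the channel, loading direction; y: across it, to the clip's side; z up. Guide rails (6 mm above the bed, inner faces at y = -24 and +24 mm) make the channel; the bed and its open mouth begin at x = -95 mm.
- coupon_mid (a point): Centre, half-way up, of the loose flat test coupon: dark steel, 60 (its x) x 45 x 8 mm, about 170 g, bright ground band on top. It lies on the bed between the rails, before the nose, its x axis along the jig's within 1 degree; this point is 22 mm above the bench. Fully home: leading edge against the end stop, this point at jig x = +35 mm.
- clip (a joint): Angle (rad) of the jig's sprung clip, rocking about its shaft. 0: at rest, nose sole 1 mm above the bare bed, its blunt face barring the coupon. 0.42: thumb plate pressed right down on its stops, sole 13 mm above the bed. The coupon passes under from about 0.26; the nose rests on the coupon at about 0.24. A spring returns it: the plate takes about 3 N to start, 5 N to hold down.
- clip_thumb (a point): Middle of the top of the clip's smooth bright thumb plate, 80 mm along jig x (-75 to +5 mm) x 24 mm, beside the channel mouth; nothing is above it. At rest it slopes, this point 31 mm above the bench at jig y = +72 mm. Pressed right down it is level, y = +58 to +82 mm, 20.5 mm above the bench: 5.5 mm below the coupon's top, 2.5 mm above the bed.
- clip_nose (a point): Entry edge of the sole of the clip's nose, a blunt downturned steel finger at jig x = +35 to +47 mm, y = +10 to +18 mm, over the channel. The nose hangs on an arm from the clip's rock shaft, a rod 8 mm thick along jig x at y = +46 mm, 31 mm above the bench, in two lugs up to 38 mm above the bench.
- stop_face (a point): Foot of the end stop's face, on the bed, on the channel's centre line, at jig x = +65 mm. The stop is a steel block across the channel's far end, 12 mm higher than the bed.
- chipping_hammer: Bystander: chipping hammer 240 mm long with coiled wire handle, 24 mm high, lying on the bench on the jig's -y side.
- magnet_square: Bystander: flat welding magnet, about 70 mm square with a point, 22 mm high, on the bench on the jig's +y side.
- gear: Bystander: steel gear 82 mm across, 14 mm thick, lying on the bench on the jig's +y side.
- wire_brush: Bystander: wooden wire brush, 260 x 28 x 34 mm, lying on the right of the bench.
- flat_bar: Bystander: steel flat bar offcut 130 x 25 x 6 mm, lying on the left of the bench.
- pipe_stub: Bystander: pipe stub 60 mm across, 70 mm high, standing at the left.
There are look-alikes about, which are no part of the job. Leave any purple look-alike of the part that bears coupon_mid alone.

How it is judged:
By the outcome, as a careful person would: the job done as asked, in the order asked, and still so for the second after the job is handed in, with the robot touching nothing.
It also fails if it takes over 54 s, if anything falls off the work surface, if the arm or the gripper's body presses on something with over 40 N, if the wrist force passes 120 N, or if a joint passes its speed limit or range.

ROBOT

A 6-joint arm with a two-finger parallel gripper is mounted at the origin on the work surface. World frame = base frame: x ahead of the robot, y to its left, z up, the work surface at z = 0. Lengths are in m, angles in rad, forces in N, time in s.
With the tool pointing down it reaches from about 0.275 to 0.85 m from the base axis. Payload 19 kg.
Tool frame: the origin (TCP) lies on the centre line of the jaws, within the pads' length; the fingertips stand 8 mm ahead of it and the grasp point (between the pads) lies 11 mm behind it (r.finger_overhang is the distance from the TCP to the fingertips, in m); z points along the fingers, x is the direction in which the jaws open and shut, and the axes are right-handed (so a half turn about z gives the same grasp; the last joint's range is limited). The gripper opens to 85 mm and grips with 20 to 120 N. Pads are 22 mm wide; open, the fingers measure 114 mm over their backs; the gripper's body (76 mm by 85 mm) begins 54 mm behind the grasp point. The pads swing forward as they close: fully open they stand 13 mm farther back than shut.
Start: joints at [-1.353, 0.15, 1.437, -0, 1.554, -0.134], TCP at [0.198, -0.54, 0.239] pointing down, gripper open.
Joint ranges: [-2.8, 2.8], [-0.68, 2.1], [0.12, 2.68], [-1.39, 4.53], [0.16, 2.79], [-2.81, 2.81]. Speed limits (rad/s): [1.89, 1.89, 2.22, 3.01, 3.01, 3.01].

INTERFACE

Orientations are given as a rotation vector (axis times angle).
In Python, from cell import r, read_camera gives the robot as it stands. The module is installed in compiled form; this text tells all that it offers.
- The arm moves only by the tool carry_out, never from a script. Its argument "moves" is a list of rows, each a list of 3 entries, a list of its own where there are three numbers: the turn, a rotation vector about the tool's x, y, z in rad, then the shift along the tool's x, y, z in mm, then the finger opening in mm, from 0 to 85.4. In form: [[[wx, wy, wz], [x, y, z], fingers], ...]. A call has exactly 10 rows; each row is the pose to reach, as a shift and turn from the pose commanded when the call began, along the tool's axes at that moment; what a row does not reach only later rows make up. A row lasts 1/12 s, in which the tool goes at most 41.7 mm and 7.16 degrees, less where a joint would pass 70% of its speed; a pose out of reach is approached as far as the arm can. A call with a gripper value outside its range is refused whole. The fingers move at their own pace and stop on an object; the grip force is fixed at half the most. Time passes only in rows, so rows that repeat a pose let the fingers close, or fill a call up. It gives the time, the measured TCP pose, the force and the opening at its end, in the units of the state.
- r.sense(): the state, without advancing time (a new reading comes with each control period).
- read_camera(name): name is "scene" or "top" or "wrist"; returns a dict with "color" (420x560x3 uint8, red, green, blue), "K" (3x3 intrinsics, pixels), "world_to_cam" (4x4, takes a point from world to camera coordinates). Camera axes: x right, y up, looking along -z (the intrinsics and any distortion apply to the point x, -y, -z); pixel columns grow to the right and rows downward; lengths in m; the calibration is good to about 2 mm. The wrist camera is an equidistant fisheye: a pixel r from the principal point sees the ray r / f radians off the axis. A picture is of the moment at which its call begins. There is no depth.
- r.job_done(): hands the job in, once; it reports no verdict.
The state is a dict: "t": time; "q": joint angles; "joint_velocities": joint speeds; "tau": joint torques, N m; "eef_pos": TCP position; "eef_rot": TCP orientation; "force": force on the tool from outside, world axes, zero at the start; "wrist_torque": the same for the moment, N m; "gripper_width": finger opening in m.
Only numpy, scipy, OpenCV 4.12 (cv2) and the standard library are available. Lean on these libraries where they do the work, as an engineer would, in place of code of your own. Each camera call takes 0.05 s, during which the arm holds its last target.

## Working session

There is one attempt and no reset: what is moved stays moved. The work goes in short steps, Python scripts to look and compute and a tool call to move; the robot and the scene stay as the last step left them, time stands still between calls to the robot, and variables do not carry over. Pictures are saved under pics/ and viewed, and the job is handed in when it is done.

Besides the shell and the picture viewer there is one more tool, called by a JSON object that holds its "name" and its "arguments", one argument or row to a line. carry_out: Moves the arm, as the interface text tells. Its arguments: {"type":"object","properties":{"moves":{"type":"array"}},"required":["moves"]}

```bash
mkdir -p pics
python3 - <<'E'
from cell import r, read_camera
import cv2,numpy as np
print({k:np.round(v,4) for k,v in r.sense().items()}, r.finger_overhang)
for n in ["scene","top","wrist"]:
    c=read_camera(n); cv2.imwrite(f"pics/{n}0.png",c["color"][:,:,::-1]); print(n,c["K"],c["world_to_cam"])
E
```

```text
{'t': np.float64(0.0), 'q': array([-1.353 ,  0.151 ,  1.438 ,  0.    ,  1.5538, -0.134 ]), 'joint_velocities': array([ 0.002 ,  0.001 , -0.0015,  0.0021,  0.0002,  0.0004]), 'tau': array([ 3.50000e-03, -7.13071e+01, -5.70867e+01, -1.00000e-04,
        8.90000e-03, -1.00000e-04]), 'eef_pos': array([ 0.1981, -0.5396,  0.2387]), 'eef_rot': array([-2.5752e+00,  1.7980e+00,  1.3000e-03]), 'force': array([ 0.1117, -0.4559, -0.6148]), 'wrist_torque': array([-0.0604, -0.0504,  0.0311]), 'gripper_width': np.float64(0.0855)} 0.008
scene [[525.22132063   0.         278.91424319]
 [  0.         525.22132063 201.18156458]
 [  0.           0.           1.        ]] [[ 0.44704026  0.89445465 -0.01029005 -0.29002373]
 [-0.69429851  0.35421131  0.62648538  0.36317245]
 [ 0.56400762 -0.27291982  0.77936524 -2.08565057]
 [ 0.          0.          0.          1.        ]]
top [[383.37598941   0.         274.33096804]
 [  0.         383.37598941 211.76986449]
 [  0.           0.           1.        ]] [[-0.01891033 -0.99968375  0.01657698  0.04238281]
 [ 0.981701   -0.0154228   0.18980326 -0.57258048]
 [-0.18948757  0.01986288  0.98168219 -0.92405959]
 [ 0.          0.          0.          1.        ]]
wrist [[325.1922621    0.         277.80192828]
 [  0.         325.1922621  203.01360912]
 [  0.           0.           1.        ]] [[ 3.44728377e-01 -9.38702480e-01 -1.55576847e-05 -5.74178048e-01]
 [ 9.06475317e-01  3.32897604e-01 -2.59772370e-01  3.43670006e-02]
 [ 2.43854148e-01  8.95368049e-02  9.65669879e-01 -3.77597194e-01]
 [ 0.00000000e+00  0.00000000e+00  0.00000000e+00  1.00000000e+00]]
```

View pics/scene0.png

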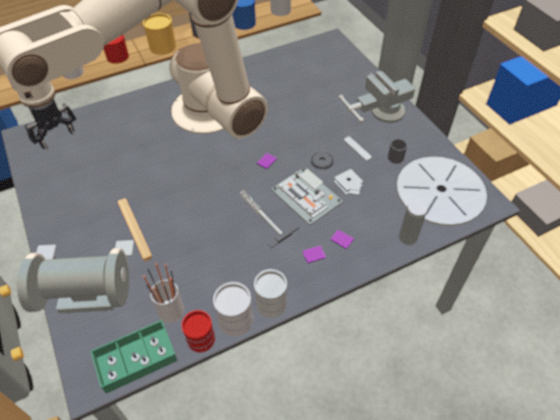

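View pics/top0.png

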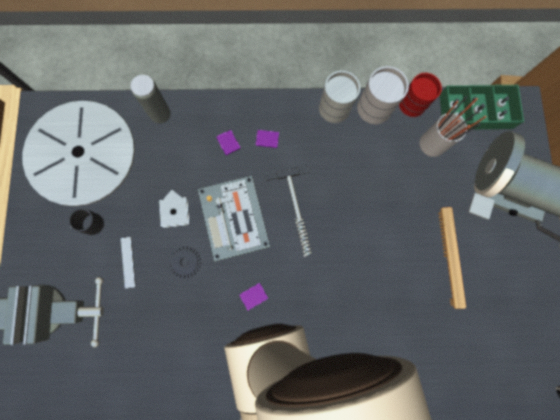

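View pics/wrist0.png

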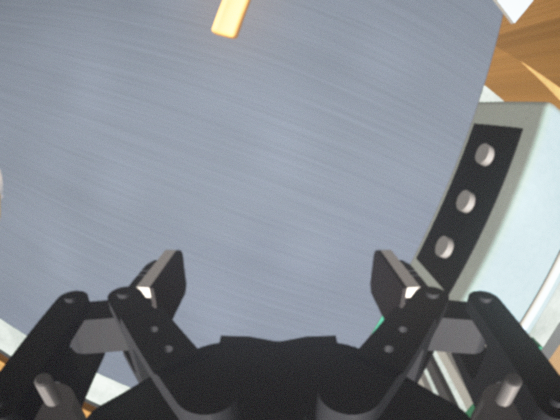

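The jig is at about px (235,217) in the top view and (308,194) in the scene view. I'll zoom in on both.

```bash
cat > h.py <<'E'
import numpy as np, cv2
from cell import r, read_camera
def ray(c,u,v):
    K=c["K"];W=c["world_to_cam"];R=W[:3,:3];t=W[:3,3]
    d=np.array([(u-K[0,2])/K[0,0],-(v-K[1,2])/K[1,1],-1.0])
    return -R.T@t, R.T@d
def rayf(c,u,v):
    K=c["K"];W=c["world_to_cam"];R=W[:3,:3];t=W[:3,3]
    a=np.array([u-K[0,2],v-K[1,2]])/K[0,0];th=np.linalg.norm(a)
    s=np.sinc(th/np.pi)
    d=np.array([a[0]*s,-a[1]*s,-np.cos(th)])
    return -R.T@t, R.T@d
def onz(o,d,z): return o+d*(z-o[2])/d[2]
def proj(c,P,fish=False):
    K=c["K"];W=c["world_to_cam"];p=W[:3,:3]@np.asarray(P)+W[:3,3];x,y,z=p[0],-p[1],-p[2]
    if fish:
        rr=np.hypot(x,y);th=np.arctan2(rr,z);k=th/max(rr,1e-9);return K[0,0]*k*x+K[0,2],K[1,1]*k*y+K[1,2]
    return K[0,0]*x/z+K[0,2],K[1,1]*y/z+K[1,2]
E
python3 - <<'E'
from h import *
a=cv2.imread("pics/top0.png")[165:270,180:320]; cv2.imwrite("pics/top0z.png",cv2.resize(a,None,fx=5.7,fy=5.7,interpolation=cv2.INTER_CUBIC))
a=cv2.imread("pics/scene0.png")[140:240,240:380]; cv2.imwrite("pics/scene0z.png",cv2.resize(a,None,fx=5.7,fy=5.7,interpolation=cv2.INTER_CUBIC))
c=read_camera("top")
for p in [(198,188),(254,178),(269,250),(213,260)]: print(onz(*ray(c,*p),0.008))
E
```

```text
[0.65077603 0.23631984 0.008     ]
[0.6766038  0.08504469 0.008     ]
[0.48023738 0.0474414  0.008     ]
[0.45674203 0.19374038 0.008     ]
```

View pics/top0z.png

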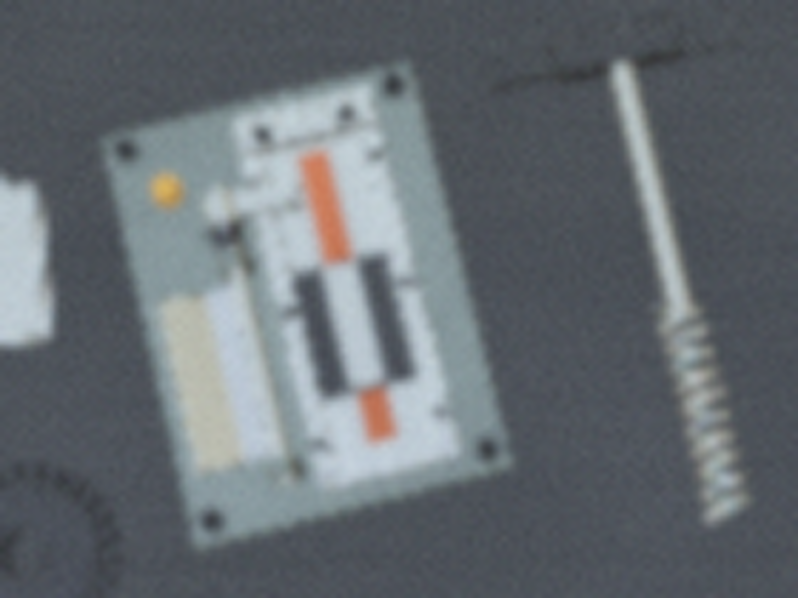

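View pics/scene0z.png

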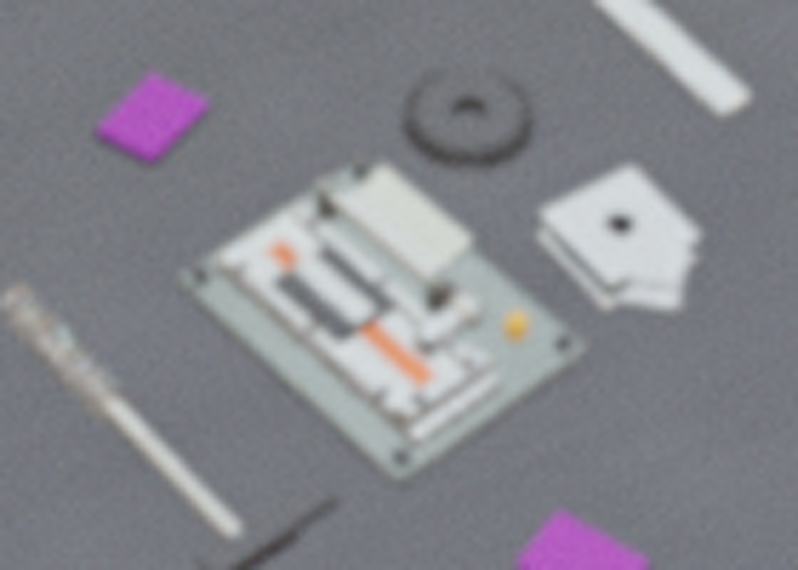

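Run:
```python
from h import *
c=read_camera("top"); s=read_camera("scene")
z=lambda p:(p[0]/5.7+180-.4,p[1]/5.7+165-.4)
C=[onz(*ray(c,*z(p)),0.008)[:2] for p in [(100,138),(410,62),(513,462),(197,550)]]
S=[onz(*ray(s,p[0]/5.7+240-.4,p[1]/5.7+140-.4),0.008)[:2] for p in [(585,345),(400,478),(182,275),(362,163)]]
for n,Q in (("top",C),("scene",S)):
    Q=np.array(Q);print(n,Q.round(4).tolist(),[round(np.linalg.norm(Q[i]-Q[i-1]),4) for i in range(4)])
    ex=Q[0]-Q[3]+Q[1]-Q[2];print("ctr",Q.mean(0),"yaw",np.arctan2(ex[1],ex[0]))
# from top: features relative
Q=np.array(C);th=np.arctan2(*(Q[0]-Q[3]+Q[1]-Q[2])[::-1]);R=np.array([[np.cos(th),-np.sin(th)],[np.sin(th),np.cos(th)]]);ct=Q.mean(0)
def loc(p,h): return ((onz(*ray(c,*z(p)),h)[:2]-ct)@R*1000).round(1)
print("coupon",[loc(p,.026) for p in [(295,275),(385,255),(415,375),(325,397)]])
print("rail/bed",[loc(p,.02) for p in [(232,118),(370,85),(463,455),(315,488)]])
print("thumb",[loc(p,.031) for p in [(162,300),(232,285),(275,455),(200,470)]])
print("stop edge",loc((265,152),.03),loc((385,125),.03))
```

```text
top [[0.6486, 0.2386], [0.6838, 0.0917], [0.4916, 0.0457], [0.4539, 0.1907]] [np.float64(0.2005), np.float64(0.1511), np.float64(0.1976), np.float64(0.1499)]
ctr [0.56946712 0.1416628 ] yaw 0.23814127626088827
scene [[0.6478, 0.2404], [0.684, 0.0954], [0.4898, 0.051], [0.4586, 0.1916]] [np.float64(0.1954), np.float64(0.1495), np.float64(0.1992), np.float64(0.1441)]
ctr [0.57007692 0.14460199] yaw 0.23874592629591374
coupon [array([8.6, 0.9]), array([  7.3, -41.4]), array([-50.3, -41.1]), array([-49.8,   1. ])]
rail/bed [array([90.2, 12.2]), array([ 89.6, -54.2]), array([-90.6, -53.3]), array([-88.2,  15.5])]
thumb [array([11.5, 62. ]), array([10.3, 29.6]), array([-70.4,  28.7]), array([-68.5,  62.8])]
stop edge [67.7  0.6] [ 66.3 -56.2]
```

```bash
cat >> h.py <<'E'
from scipy.spatial.transform import Rotation as Ro
th=0.238; JR=np.array([[np.cos(th),-np.sin(th),0],[np.sin(th),np.cos(th),0],[0,0,1]])
O=np.array([0.5697,0.143,0])+JR@[0.005,-0.020,0]
def j2w(p): return O+JR@(np.array(p)/1000)
def w2j(P): return (np.asarray(P)-O)@JR*1000
def delta(pj,yawoff=0,flip=1):
    """delta in tool axes to reach TCP at jig pt (mm), tool down, tool x = flip*jig y"""
    s=r.sense();Rc=Ro.from_rotvec(s["eef_rot"])
    x=flip*JR[:,1];zz=np.array([0,0,-1.]);Rt=Ro.from_matrix(np.c_[x,np.cross(zz,x),zz])
    return (Rc.inv()*Rt).as_rotvec(), Rc.inv().apply(j2w(pj)-s["eef_pos"])*1000
E
python3 - <<'E'
from h import *
s=r.sense();print(Ro.from_rotvec(s["eef_rot"]).as_matrix().round(3)); c=read_camera("wrist");W=c["world_to_cam"];cp=-W[:3,:3].T@W[:3,3]
print(Ro.from_rotvec(s["eef_rot"]).inv().apply(cp-s["eef_pos"]))
for f in(1,-1):print(f,delta((-60,35,200),flip=f))
print(O)
E
```

```text
[[ 0.345 -0.939 -0.   ]
 [-0.939 -0.345  0.   ]
 [-0.    -0.    -1.   ]]
[-0.00077541 -0.06499041 -0.13480603]
1 (array([-6.01780468e-04, -7.74874915e-05, -3.02777442e+00]), array([-533.97250591, -531.14602327,   39.36824194]))
-1 (array([-5.11291861e-05,  3.97077579e-04,  1.13818173e-01]), array([-533.97250591, -531.14602327,   39.36824194]))
[0.57927425 0.12474257 0.        ]
```

{"name": "carry_out", "arguments": {
  "moves": [
    [[0,0,0.01],[-29,-29,2],85],
    [[0,0,0.02],[-58,-58,4],85],
    [[0,0,0.03],[-87,-87,6],85],
    [[0,0,0.04],[-116,-116,8],85],
    [[0,0,0.05],[-145,-145,10],85],
    [[0,0,0.06],[-174,-174,12],85],
    [[0,0,0.07],[-203,-203,14],85],
    [[0,0,0.08],[-232,-232,16],85],
    [[0,0,0.09],[-261,-261,18],85],
    [[0,0,0.1],[-290,-290,20],85]
  ]
}}

```text
t: 1.18
eef_pos: [0.3707, -0.1657, 0.2195]
eef_rot: [-2.482, 1.926, -0.001]
force: [0.7, -1.4, -0.7]
gripper_width: 0.085
```

Run:
```python
from h import *
print(delta((-60,35,200),flip=-1))
```

```text
(array([-0.00062194, -0.0005869 ,  0.01286957]), array([-265.33957744, -214.63526994,   19.47989813]))
```

{"name": "carry_out", "arguments": {
  "moves": [
    [[0,0,0.0],[-29,-24,2],85],
    [[0,0,0.01],[-58,-48,4],85],
    [[0,0,0.01],[-87,-72,6],85],
    [[0,0,0.01],[-116,-95,8],85],
    [[0,0,0.01],[-145,-118,11],85],
    [[0,0,0.01],[-174,-141,13],75],
    [[0,0,0.01],[-203,-164,15],65],
    [[0,0,0.01],[-232,-188,17],56],
    [[0,0,0.01],[-250,-202,19],56],
    [[0,0,0.01],[-252,-204,19],56]
  ]
}}

```text
t: 2.02
eef_pos: [0.5059, 0.1306, 0.1995]
eef_rot: [-2.476, 1.934, 0.002]
force: [-0.5, -0.4, -0.1]
gripper_width: 0.0563
```

Run:
```python
from h import *
s=r.sense();print(w2j(s["eef_pos"]),s["gripper_width"],s["force"],delta((-60,35,200),flip=-1))
c=read_camera("wrist");cv2.imwrite("pics/w1.png",c["color"][:,:,::-1])
```

```text
[-69.941515    23.03530556 199.53854791] 0.056303396205143866 [-0.53983138 -0.3884511  -0.12727658] (array([0.00063294, 0.00098412, 0.00681342]), array([-11.89713394, -10.02251533,  -0.45602867]))
```

View pics/w1.png

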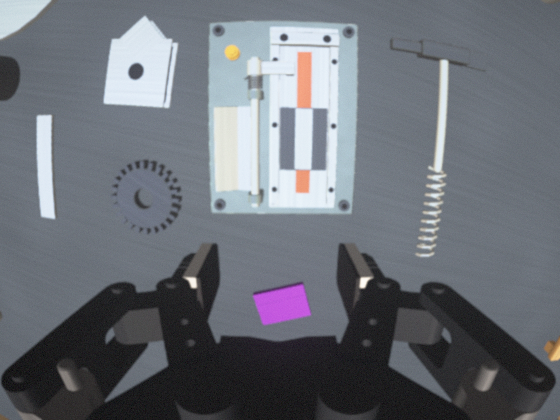

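Run:
```python
from h import *
a=cv2.imread("pics/w1.png")[15:220,200:365]; cv2.imwrite("pics/w1z.png",cv2.resize(a,None,fx=2.9*1,fy=2.9,interpolation=cv2.INTER_CUBIC))
```

```text
(no output)
```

View pics/w1z.png

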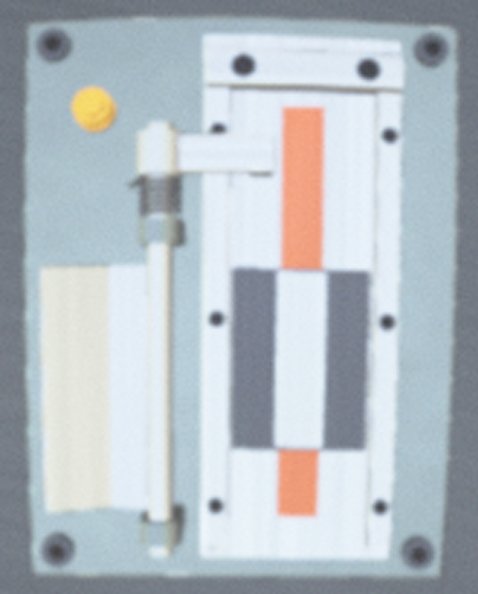

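Run:
```python
from h import *
c=read_camera("wrist")
z=lambda p:(p[0]/2.9+200-.3,p[1]/2.9+15-.3)
L=lambda p,h:w2j(onz(*rayf(c,*z(p)),h/1000)).round(1)
for n,h,ps in [("plate",8,[(28,25),(457,30),(440,575),(35,572)]),("coupon",26,[(232,268),(368,272),(364,448),(232,448)]),
 ("band",26,[(276,270),(328,270),(324,448),(275,448)]),("bed mouth",18,[(200,556),(388,557)]),("stopface top",30,[(205,86),(400,91)]),("railL inner",24,[(230,200),(230,500)]),("railR inner",24,[(375,200),(370,500)]),("thumb",31,[(42,268),(108,266),(110,510),(47,510)]),("shaft",31,[(158,260),(159,500)]),("nose",25,[(272,172),(272,135)])]:
    P=[L(p,h) for p in ps];print(n,[q[:2].tolist() for q in P],"mean",np.mean(P,0)[:2].round(1))
```

```text
plate [[93.8, 92.4], [93.8, -57.3], [-104.2, -56.6], [-104.0, 92.2]] mean [-5.2 17.7]
coupon [[4.1, 21.0], [3.7, -23.2], [-54.7, -23.4], [-55.2, 20.5]] mean [-25.5  -1.3]
band [[3.6, 6.8], [4.0, -10.1], [-54.9, -10.0], [-55.1, 6.3]] mean [-25.6  -1.8]
bed mouth [[-94.6, 31.3], [-94.6, -34.8]] mean [-94.6  -1.7]
stopface top [[63.8, 30.0], [64.2, -32.6]] mean [64.  -1.3]
railL inner [[26.6, 21.8], [-73.3, 21.1]] mean [-23.3  21.5]
railR inner [[27.9, -25.5], [-72.8, -26.5]] mean [-22.4 -26. ]
thumb [[4.7, 82.0], [4.8, 60.5], [-75.3, 60.9], [-75.4, 82.2]] mean [-35.3  71.4]
shaft [[6.5, 44.5], [-71.9, 44.5]] mean [-32.7  44.5]
nose [[36.0, 8.3], [48.5, 8.4]] mean [42.2  8.4]
```

```bash
sed -i 's/^O=.*/&\nO=O+JR@[0,-0.0017,0]/' h.py
python3 - <<'E'
from h import *
s=r.sense();print(w2j(s["eef_pos"]),delta((-71,35,55),flip=-1))
E
```

```text
[-71.28043325  22.32789264 199.92834785] (array([0.00090693, 0.00012863, 0.00559225]), array([-12.65133141,  -0.48268181, 144.92963048]))
```

Run:
```python
from h import *
s=r.sense();print(w2j(s["eef_pos"]));c=read_camera("wrist");s=r.sense();print(w2j(s["eef_pos"]),s["joint_velocities"].round(3))
import pickle;pickle.dump(c,open("w2.pkl","wb"))
a=c["color"][15:220,200:365,::-1]; cv2.imwrite("pics/w2z.png",cv2.resize(a,None,fx=2.9*1,fy=2.9,interpolation=cv2.INTER_CUBIC))
```

```text
[-71.28043325  22.32789264 199.92834785]
[-71.61920347  21.54700696 200.15411681] [-0.024 -0.017  0.008 -0.002  0.    -0.002]
```

View pics/w2z.png

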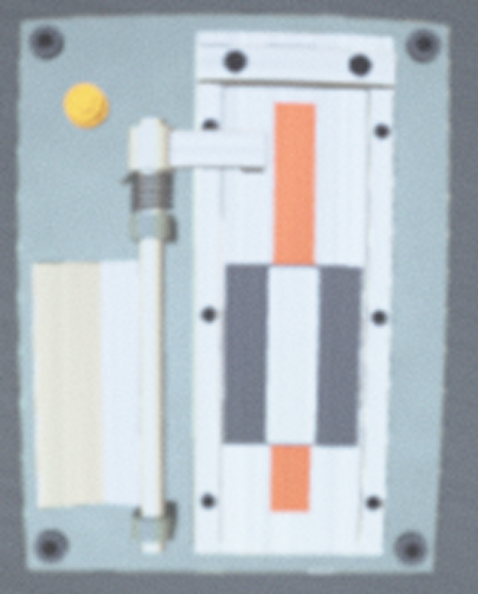

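Run:
```python
from h import *
import pickle
c=pickle.load(open("w2.pkl","rb"))
W=c["world_to_cam"];cp=-W[:3,:3].T@W[:3,3];print("cam jig",w2j(cp))
z=lambda p:(p[0]/2.9+200-.3,p[1]/2.9+15-.3)
L=lambda p,h:w2j(onz(*rayf(c,*z(p)),h/1000)).round(1)
for n,h,ps in [("plate",8,[(20,21),(450,27),(433,572),(28,568)]),("coupon",26,[(225,265),(362,267),(358,445),(224,442)]),
 ("bed mouth",18,[(193,552),(382,554)]),("stopface top",30,[(197,82),(394,86)]),("thumb",31,[(33,264),(102,263),(103,505),(38,506)]),("shaft",31,[(151,260),(152,500)]),("nose",25,[(265,167),(265,132)])]:
    P=[L(p,h) for p in ps];print(n,[q[:2].tolist() for q in P],"mean",np.mean(P,0)[:2].round(1))
```

```text
cam jig [ -6.21895317  23.35928408 334.65481414]
plate [[95.0, 95.7], [94.1, -54.5], [-103.8, -53.4], [-103.1, 95.3]] mean [-4.4 20.8]
coupon [[4.4, 23.6], [4.6, -20.9], [-54.4, -21.0], [-53.9, 23.6]] mean [-24.8   1.3]
bed mouth [[-93.9, 34.3], [-94.3, -32.1]] mean [-94.1   1.1]
stopface top [[64.6, 32.9], [65.2, -30.4]] mean [64.9  1.2]
thumb [[5.5, 85.4], [5.2, 62.9], [-74.3, 63.7], [-74.7, 85.7]] mean [-34.6  74.4]
shaft [[5.9, 47.2], [-72.6, 47.3]] mean [-33.3  47.2]
nose [[37.0, 10.9], [48.8, 11.0]] mean [42.9 11. ]
```

```bash
sed -i 's/^O=O.*/O=O+JR@[0.0006,-0.0005,0]/' h.py
python3 - <<'E'
from h import *
s=r.sense();print(w2j(s["eef_pos"]),delta((-71,35,55),flip=-1))
E
```

```text
[-72.21920347  20.34700696 200.15411681] (array([ 5.70466260e-04, -6.34974742e-05,  4.51788116e-03]), array([-14.65636509,  -1.36821688, 145.15244826]))
```

{"name": "carry_out", "arguments": {
  "moves": [
    [[0,0,0.005],[-7,0,25],56],
    [[0,0,0.005],[-14,-1,50],56],
    [[0,0,0.005],[-14,-1,75],56],
    [[0,0,0.005],[-14,-1,100],56],
    [[0,0,0.005],[-14,-1,120],56],
    [[0,0,0.005],[-14,-1,130],56],
    [[0,0,0.005],[-14,-1,140],56],
    [[0,0,0.005],[-14,-1,140],56],
    [[0,0,0.005],[-14,-1,140],56],
    [[0,0,0.005],[-14,-1,140],56]
  ]
}}

```text
t: 3.0
eef_pos: [0.5034, 0.141, 0.0615]
eef_rot: [-2.467, 1.943, -0.002]
force: [0.2, 0.2, 1.2]
gripper_width: 0.0557
```

Run:
```python
from h import *
s=r.sense();print(w2j(s["eef_pos"]),s["force"].round(2),s["gripper_width"],delta((-71,35,45),flip=-1))
c=read_camera("wrist");cv2.imwrite("pics/w3.png",c["color"][:,:,::-1])
```

```text
[-70.45415692  34.1763574   61.5233814 ] [0.22 0.15 1.22] 0.05568625185616399 (array([-0.00164521, -0.00010367, -0.00148853]), array([-0.82452182,  0.57425342, 16.52237457]))
```

View pics/w3.png

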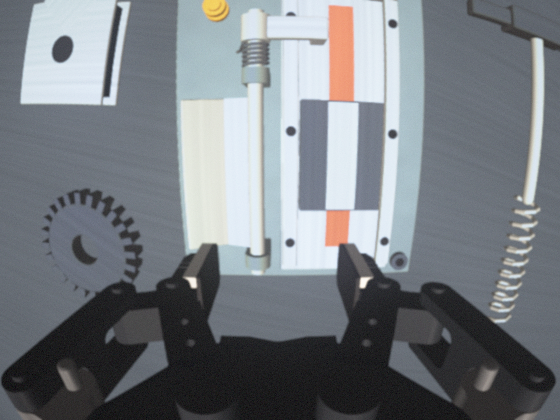

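Run:
```python
from h import *
s=r.sense();p=w2j(s["eef_pos"]);c=read_camera("wrist");p2=w2j(r.sense()["eef_pos"]);print(p,p2)
for dz in(-16,-12,-8,-4,0,4):
  print(dz,[np.round(proj(c,j2w((p[0]+dx,p[1]+sy*27.9,p[2]+dz)),True),1).tolist() for sy in(1,-1) for dx in(11,-11)])
a=c["color"][225:320,160:400,::-1];cv2.imwrite("pics/w3z.png",cv2.resize(a,None,fx=3.3,fy=3.3,interpolation=cv2.INTER_CUBIC))
```

```text
[-70.44068034  34.25635585  61.52072313] [-70.50292528  34.35152265  61.40866286]
-16 [[222.7, 229.1], [225.2, 268.8], [334.9, 228.9], [332.4, 268.6]]
-12 [[221.3, 231.8], [224.0, 272.3], [336.3, 231.7], [333.6, 272.1]]
-8 [[220.0, 234.7], [222.8, 275.9], [337.7, 234.5], [334.9, 275.7]]
-4 [[218.6, 237.8], [221.6, 279.7], [339.2, 237.5], [336.2, 279.4]]
0 [[217.1, 240.9], [220.3, 283.6], [340.8, 240.7], [337.6, 283.4]]
4 [[215.5, 244.3], [218.9, 287.8], [342.4, 244.0], [339.0, 287.5]]
```

View pics/w3z.png

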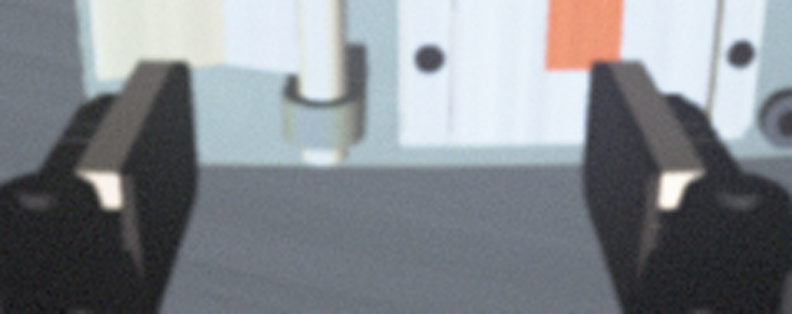

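{"name": "carry_out", "arguments": {
  "moves": [
    [[0,0,0],[0,0.5,2],62],
    [[0,0,0],[-0.5,0.5,5],64],
    [[0,0,0],[-0.5,0.5,8],64],
    [[0,0,0],[-0.5,0.5,11],64],
    [[0,0,0],[-0.5,0.5,14],64],
    [[0,0,0],[-0.5,0.5,17],64],
    [[0,0,0],[-0.5,0.5,19],64],
    [[0,0,0],[-0.5,0.5,20],64],
    [[0,0,0],[-0.5,0.5,20],64],
    [[0,0,0],[-0.5,0.5,20],64]
  ]
}}

```text
t: 3.93
eef_pos: [0.5022, 0.1415, 0.0403]
eef_rot: [-2.468, 1.943, 0.0]
force: [-0.6, 0.4, -0.7]
gripper_width: 0.0641
```

```bash
cat > st.py <<'E'
from h import *
s=r.sense();print(round(float(s["t"]),2),w2j(s["eef_pos"]).round(2),"Fjig",(s["force"]@JR).round(2),round(s["gripper_width"]*1000,1),"M",s["wrist_torque"].round(2),delta((-71,35,40),flip=-1)[0].round(4))
import sys
if len(sys.argv)>1:
    n=sys.argv[1]
    c=read_camera("wrist");a=c["color"][0:320,130:430,::-1];cv2.imwrite(f"pics/{n}.png",cv2.resize(a,None,fx=1.85,fy=1.85,interpolation=cv2.INTER_CUBIC))
E
python3 st.py w4
```

```text
3.93 [-71.5   34.97  40.34] Fjig [-0.51  0.5  -0.65] 64.1 M [-0.01  0.   -0.04] [-0.      0.0001 -0.0012]
```

View pics/w4.png

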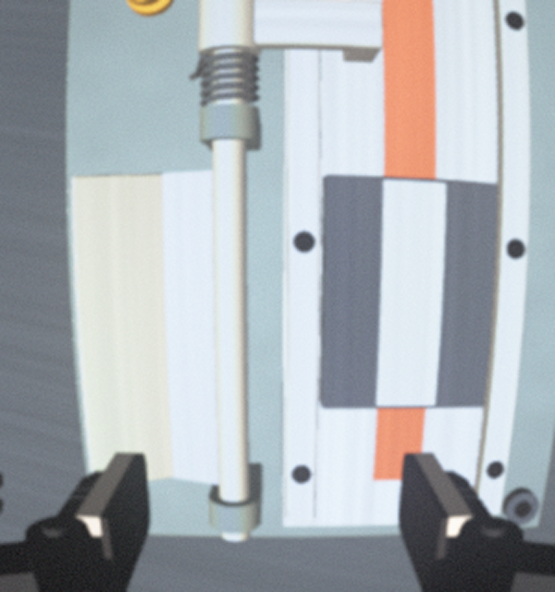

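{"name": "carry_out", "arguments": {
  "moves": [
    [[0,0,0],[0,0,1],64],
    [[0,0,0],[0,0,2],64],
    [[0,0,0],[0,0,3],64],
    [[0,0,0],[0,0,4],64],
    [[0,0,0],[0,0,5],64],
    [[0,0,0],[0,0,6],64],
    [[0,0,0],[0,0,7],64],
    [[0,0,0],[0,0,8],64],
    [[0,0,0],[0,0,9],64],
    [[0,0,0],[0,0,9],64]
  ]
}}

```text
t: 4.82
eef_pos: [0.5022, 0.1415, 0.0312]
eef_rot: [-2.468, 1.943, 0.0]
force: [-1.4, 0.3, 3.0]
gripper_width: 0.0641
```

```bash
python3 st.py
```

```text
4.82 [-71.54  34.98  31.23] Fjig [-1.27  0.6   3.01] 64.1 M [0.21 0.06 0.03] [ 0.      0.0002 -0.0012]
```

{"name": "carry_out", "arguments": {
  "moves": [
    [[0,0,0],[0,0,1],64],
    [[0,0,0],[0,0,2],64],
    [[0,0,0],[0,0,3],64],
    [[0,0,0],[0,0,4],64],
    [[0,0,0],[0,0,5],64],
    [[0,0,0],[0,0,6],64],
    [[0,0,0],[0,0,7],64],
    [[0,0,0],[0,0,8],64],
    [[0,0,0],[0,0,9],64],
    [[0,0,0],[0,0,9],64]
  ]
}}

```text
t: 5.65
eef_pos: [0.5025, 0.1411, 0.0224]
eef_rot: [-2.468, 1.944, -0.001]
force: [1.3, -6.2, 7.1]
gripper_width: 0.0638
```

```bash
python3 st.py w5
```

```text
5.65 [-71.3   34.52  22.42] Fjig [-0.23 -6.34  7.07] 63.8 M [-0.71  0.   -0.01] [-0.0005 -0.0006 -0.0013]
```

View pics/w5.png

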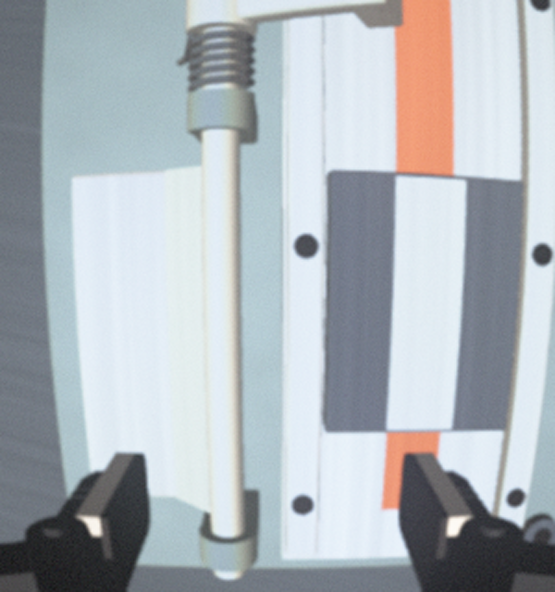

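{"name": "carry_out", "arguments": {
  "moves": [
    [[0,0,0],[0.5,0,0.5],64],
    [[0,0,0],[1,0,1],64],
    [[0,0,0],[1,0,1.5],64],
    [[0,0,0],[1,0,1.5],64],
    [[0,0,0],[1,0,1.5],64],
    [[0,0,0],[1,0,1.5],64],
    [[0,0,0],[1,0,1.5],64],
    [[0,0,0],[1,0,1.5],64],
    [[0,0,0],[1,0,1.5],64],
    [[0,0,0],[1,0,1.5],64]
  ]
}}

```text
t: 6.53
eef_pos: [0.5028, 0.1408, 0.0217]
eef_rot: [-2.467, 1.943, -0.0]
force: [-4.5, -0.3, 18.7]
gripper_width: 0.0639
```

```bash
python3 st.py
```

```text
6.53 [-71.15  34.16  21.72] Fjig [-4.5   0.74 18.69] 63.9 M [0.44 1.02 0.18] [-0.0011  0.0005 -0.0012]
```

{"name": "carry_out", "arguments": {
  "moves": [
    [[0,0,0],[0,0,-0.4],64],
    [[0,0,0],[0,-2,-0.4],64],
    [[0,0,0],[0,-4,-0.4],64],
    [[0,0,0],[0,-6,-0.4],64],
    [[0,0,0],[0,-8,-0.4],64],
    [[0,0,0],[0,-10,-0.4],64],
    [[0,0,0],[0,-12,-0.4],64],
    [[0,0,0],[0,-14,-0.4],64],
    [[0,0,0],[0,-16,-0.4],64],
    [[0,0,0],[0,-16,-0.4],64]
  ]
}}

```text
t: 7.37
eef_pos: [0.5175, 0.1444, 0.0218]
eef_rot: [2.468, -1.943, -0.002]
force: [-10.9, -2.2, 21.6]
gripper_width: 0.0642
```

```bash
python3 st.py w6
```

```text
7.37 [-55.96  34.19  21.77] Fjig [-11.13   0.4   21.58] 64.2 M [0.26 1.92 0.36] [ 0.0014  0.0005 -0.0009]
```

View pics/w6.png

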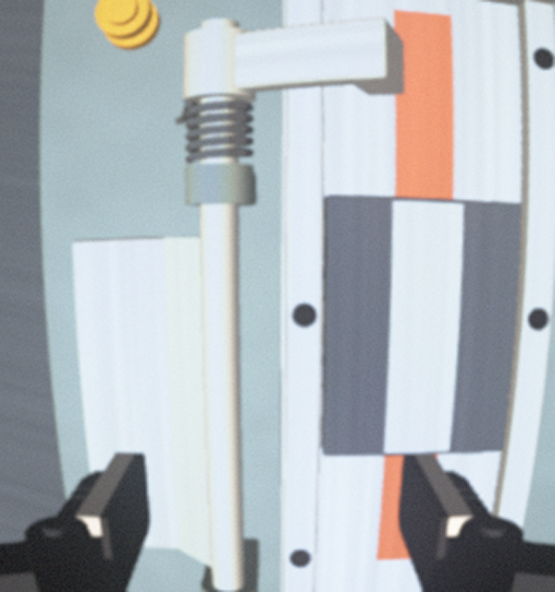

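{"name": "carry_out", "arguments": {
  "moves": [
    [[0,0,0],[0,0,-0.7],64],
    [[0,0,0],[0,-2,-0.7],64],
    [[0,0,0],[0,-5,-0.7],64],
    [[0,0,0],[0,-8,-0.7],64],
    [[0,0,0],[0,-11,-0.7],64],
    [[0,0,0],[0,-14,-0.7],64],
    [[0,0,0],[0,-17,-0.7],64],
    [[0,0,0],[0,-20,-0.7],64],
    [[0,0,0],[0,-22,-0.7],64],
    [[0,0,0],[0,-22,-0.7],64]
  ]
}}

```text
t: 8.25
eef_pos: [0.539, 0.1496, 0.0221]
eef_rot: [2.468, -1.943, -0.002]
force: [-7.5, -2.7, 13.4]
gripper_width: 0.064
```

```bash
python3 st.py w7
```

```text
8.25 [-33.86  34.14  22.15] Fjig [-7.91 -0.84 13.44] 64.0 M [0.21 1.27 0.24] [ 0.0012  0.0005 -0.001 ]
```

View pics/w7.png

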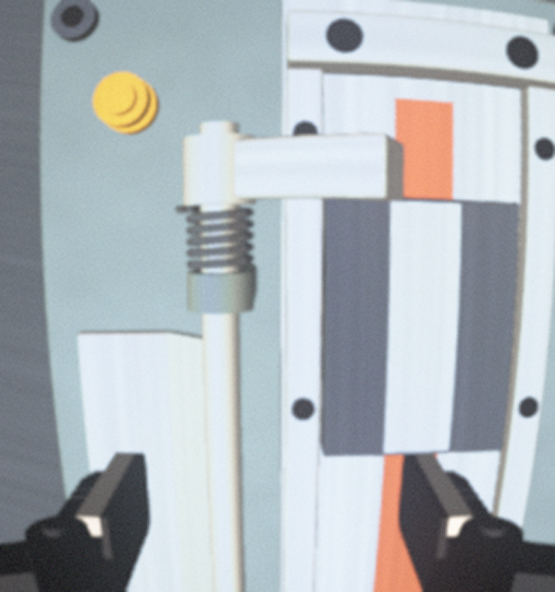

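{"name": "carry_out", "arguments": {
  "moves": [
    [[0,0,0],[0,-2,0],64],
    [[0,0,0],[0,-5,0],64],
    [[0,0,0],[0,-8,0],64],
    [[0,0,0],[0,-11,0],64],
    [[0,0,0],[0,-14,0],64],
    [[0,0,0],[0,-17,0],64],
    [[0,0,0],[0,-20,0],64],
    [[0,0,0],[0,-22,0],64],
    [[0,0,0],[0,-23,0],64],
    [[0,0,0],[0,-24,0],64]
  ]
}}

```text
t: 9.13
eef_pos: [0.5621, 0.1552, 0.0222]
eef_rot: [2.468, -1.943, -0.002]
force: [-9.7, -2.1, 15.4]
gripper_width: 0.064
```

```bash
python3 st.py w8
```

```text
9.13 [-10.15  34.15  22.17] Fjig [-9.96  0.25 15.35] 64.0 M [0.1  1.62 0.25] [ 0.0016  0.0005 -0.001 ]
```

View pics/w8.png

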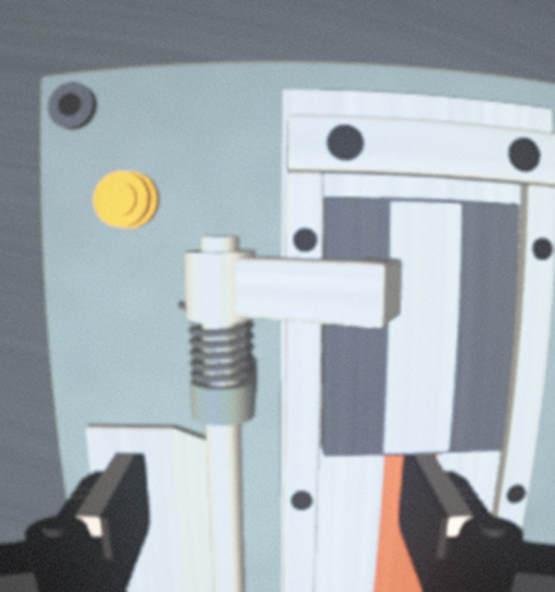

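{"name": "carry_out", "arguments": {
  "moves": [
    [[0,0,0],[0,-0.6,0],64],
    [[0,0,0],[0,-1.2,0],64],
    [[0,0,0],[0,-1.8,0],64],
    [[0,0,0],[0,-2.4,0],64],
    [[0,0,0],[0,-3,0],64],
    [[0,0,0],[0,-3.5,0],64],
    [[0,0,0],[0,-4,0],64],
    [[0,0,0],[0,-4,0],64],
    [[0,0,0],[0,-4,0],64],
    [[0,0,0],[0,-4,0],64]
  ]
}}

```text
t: 10.02
eef_pos: [0.5658, 0.1561, 0.0222]
eef_rot: [2.468, -1.943, -0.002]
force: [-9.3, -1.7, 14.8]
gripper_width: 0.0639
```

```bash
python3 st.py w9
```

```text
10.02 [-6.26 34.14 22.15] Fjig [-9.47  0.52 14.8 ] 63.9 M [0.08 1.79 0.35] [ 0.0016  0.0005 -0.0009]
```

View pics/w9.png

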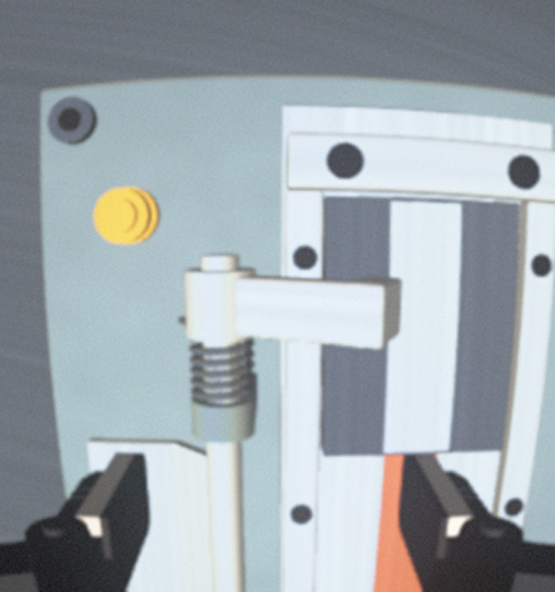

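{"name": "carry_out", "arguments": {
  "moves": [
    [[0,0,0],[0,-0.3,0],64],
    [[0,0,0],[0,-0.6,0],64],
    [[0,0,0],[0,-0.9,0],64],
    [[0,0,0],[0,-1.2,0],64],
    [[0,0,0],[0,-1.5,0],64],
    [[0,0,0],[0,-1.8,0],64],
    [[0,0,0],[0,-2,0],64],
    [[0,0,0],[0,-2,0],64],
    [[0,0,0],[0,-2,0],64],
    [[0,0,0],[0,-2,0],64]
  ]
}}

```text
t: 10.9
eef_pos: [0.5669, 0.1564, 0.0221]
eef_rot: [2.467, -1.941, -0.004]
force: [-18.7, -6.0, 20.6]
gripper_width: 0.0644
```

```bash
python3 st.py w10
```

```text
10.9 [-5.13 34.15 22.11] Fjig [-19.57  -1.45  20.59] 64.4 M [-0.29  3.15  0.31] [ 0.0036  0.0005 -0.0008]
```

View pics/w10.png

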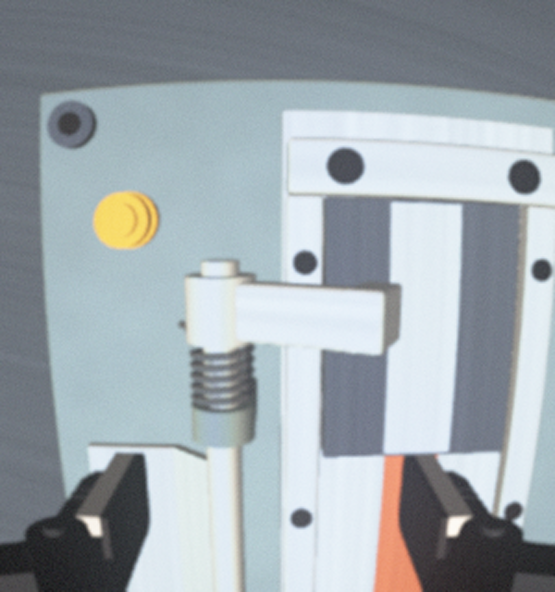

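{"name": "carry_out", "arguments": {
  "moves": [
    [[0,0,0],[0,-0.3,0],64],
    [[0,0,0],[0,-0.6,0],64],
    [[0,0,0],[0,-0.8,0],64],
    [[0,0,0],[0,-0.8,0],64],
    [[0,0,0],[0,-0.8,0],64],
    [[0,0,0],[0,-0.8,0],64],
    [[0,0,0],[0,-0.8,0],64],
    [[0,0,0],[0,-0.8,0],64],
    [[0,0,0],[0,-0.8,0],64],
    [[0,0,0],[0,-0.8,0],64]
  ]
}}

```text
t: 11.78
eef_pos: [0.5672, 0.1565, 0.022]
eef_rot: [2.466, -1.941, -0.005]
force: [-23.5, -6.0, 23.2]
gripper_width: 0.0637
```

```bash
python3 st.py
```

```text
11.78 [-4.84 34.2  22.04] Fjig [-24.22  -0.3   23.2 ] 63.7 M [-0.38  3.9   0.04] [ 0.0048  0.0007 -0.0011]
```

The coupon has stalled against the stop: Fx rose from 10 to 24 N with almost no travel. I'll back the pusher off while still holding the clip down.

{"name": "carry_out", "arguments": {
  "moves": [
    [[0,0,0],[0,0.5,0],64],
    [[0,0,0],[0,1,0],64],
    [[0,0,0],[0,2,0],64],
    [[0,0,0],[0,3,0],64],
    [[0,0,0],[0,4,0],64],
    [[0,0,0],[0,5,0],64],
    [[0,0,0],[0,6,0],64],
    [[0,0,0],[0,7,0],64],
    [[0,0,0],[0,7,0],64],
    [[0,0,0],[0,7,0],64]
  ]
}}

```text
t: 12.62
eef_pos: [0.5632, 0.1553, 0.0224]
eef_rot: [-2.467, 1.943, -0.001]
force: [2.9, 0.2, 6.2]
gripper_width: 0.064
```

```bash
python3 st.py w11
```

```text
12.62 [-8.99 33.99 22.39] Fjig [ 2.83 -0.43  6.24] 64.0 M [ 0.33 -0.43 -0.09] [-0.0019  0.0003 -0.0014]
```

View pics/w11.png

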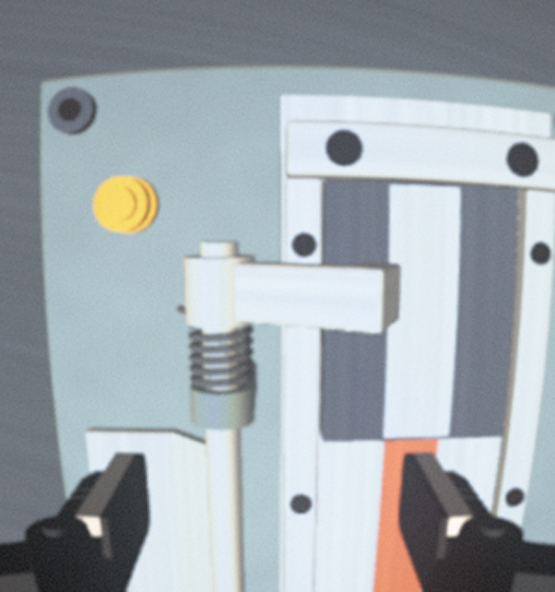

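The coupon stayed against the stop and there is a clear gap at the pusher. Next is a slow lift.

{"name": "carry_out", "arguments": {
  "moves": [
    [[0,0,0],[0,0,-1],64],
    [[0,0,0],[0,0,-2],64],
    [[0,0,0],[0,0,-3],64],
    [[0,0,0],[0,0,-4],64],
    [[0,0,0],[0,0,-5],64],
    [[0,0,0],[0,0,-6.5],64],
    [[0,0,0],[0,0,-8],64],
    [[0,0,0],[0,0,-10],64],
    [[0,0,0],[0,0,-13],64],
    [[0,0,0],[0,0,-17],64]
  ]
}}

```text
t: 13.5
eef_pos: [0.5624, 0.1549, 0.039]
eef_rot: [2.468, -1.943, -0.001]
force: [0.3, -0.2, 0.4]
gripper_width: 0.0639
```

{"name": "carry_out", "arguments": {
  "moves": [
    [[0,0,0],[0,0,-10],64],
    [[0,0,0],[0,0,-25],64],
    [[0,0,0],[0,0,-45],64],
    [[0,0,0],[0,0,-65],64],
    [[0,0,0],[0,0,-85],64],
    [[0,0,0],[0,0,-105],64],
    [[0,0,0],[0,0,-120],64],
    [[0,0,0],[0,0,-130],64],
    [[0,0,0],[0,0,-130],64],
    [[0,0,0],[0,0,-130],64]
  ]
}}

```text
t: 14.33
eef_pos: [0.5625, 0.155, 0.169]
eef_rot: [-2.468, 1.943, -0.0]
force: [0.0, 0.2, -0.2]
gripper_width: 0.0638
```

{"name": "carry_out", "arguments": {
  "moves": [
    [[0,0,0],[0,10,0],64],
    [[0,0,0],[0,25,0],64],
    [[0,0,0],[0,40,0],64],
    [[0,0,0],[0,50,0],64],
    [[0,0,0],[0,55,0],64],
    [[0,0,0],[0,55,0],64],
    [[0,0,0],[0,55,0],64],
    [[0,0,0],[0,55,0],64],
    [[0,0,0],[0,55,0],64],
    [[0,0,0],[0,55,0],64]
  ]
}}

```text
t: 15.17
eef_pos: [0.5094, 0.1422, 0.1687]
eef_rot: [2.468, -1.943, -0.0]
force: [0.6, -0.1, -0.0]
gripper_width: 0.0638
```

```bash
python3 st.py
python3 - <<'E'
from h import *
import pickle
c=read_camera("wrist");pickle.dump(c,open("w12.pkl","wb"));a=c["color"][0:250,170:400,::-1];cv2.imwrite("pics/w12.png",cv2.resize(a,None,fx=2.4,fy=2.4,interpolation=cv2.INTER_CUBIC))
E
```

```text
15.17 [-64.42  33.92 168.74] Fjig [ 0.54 -0.25 -0.02] 63.8 M [-0.01  0.03  0.01] [ 0.0002  0.0001 -0.0012]
```

View pics/w12.png

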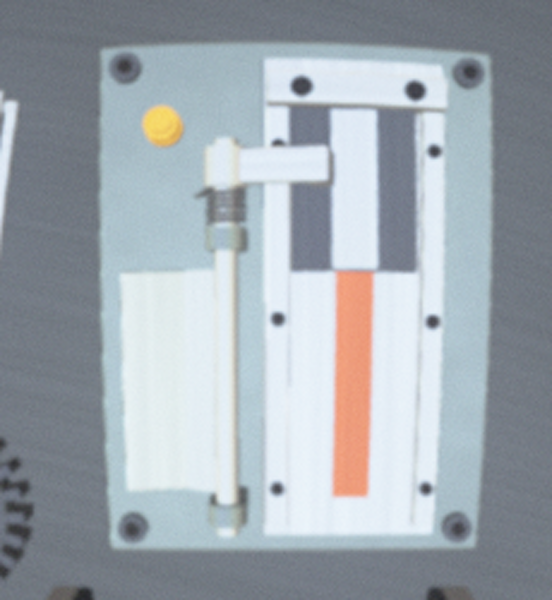

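Run:
```python
from h import *
import pickle
c=pickle.load(open("w12.pkl","rb"))
z=lambda p:(p[0]/2.4+170-.3,p[1]/2.4-.3)
L=lambda p,h:w2j(onz(*rayf(c,*z(p)),h/1000)).round(1)
print("coupon trail (want +5)",L((292,271),26),L((416,271),26),"stop top edge (65)",L((268,104),30),L((445,108),30),"mouth(-95)",L((265,534),18),L((433,534),18), "coupon lead visible",L((310,108),26))
```

```text
coupon trail (want +5) [ 4.7 22.8 26. ] [  5.6 -21.4  26. ] stop top edge (65) [64.3 31.2 30. ] [ 65.3 -31.1  30. ] mouth(-95) [-94.7  32.2  18. ] [-95.1 -33.7  18. ] coupon lead visible [63.9 16.4 26. ]
```

The trailing edge is at +5 mm, so the coupon is home. The clip is back on it and the hand is clear.

```bash
python3 -c "
from cell import r
print(r.job_done())"
```

```text
the job is handed in; nothing more can be done
None
```

The coupon is loaded fully home in the jig, and I handed the job in with the arm clear at about 15 s of the 54 s allowed.

- **Loading:** I pressed the thumb plate down onto its stops with one fingertip. The other fingertip then pushed the coupon about 60 mm along the channel, under the raised nose, until it stalled on the end stop. Push force rose from about 10 N to 24 N with almost no travel.
- **Release:** I backed the pusher off about 4 mm with the clip still held down, then lifted slowly so the nose came back onto the coupon, and moved clear.
- **Last checks:** The coupon's trailing edge measured at jig x = +4.7 and +5.6 mm at its two corners, against a target of +5. No gap to the stop was visible, and the nose lay over the coupon. The force on the hand was back to about zero. I did not move any of the other objects.
- **Disagreements:**
  - My first wrist-camera measurement was 2 to 3 mm off because the arm was still settling; I re-measured before descending.
  - Pressing force on the plate reached about 23 N, more than the 5 N the clip needs. A brief 6 N sideways force appeared while pressing, and I relieved it with a 1 mm shift.
  - I saw the clip's return only in the picture and did not measure its angle.

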